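Hang the square hot-air nozzle on the turret's empty fork

TASK

First turn the nozzle turret, which has a peg to push it by, until its empty fork is over the white pointer. Then take the square-headed hot-air nozzle out of the crowded rack, reaching in through the gap between its neighbours without disturbing them, and hang it upright by its flange on the empty fork, leaving the fork over the pointer.

Things in the scene. Friction and masses are not known exactly. Their poses are not given: they have to be found in the camera images.
- square_nozzle: wanted nozzle, bare steel, 83 mm tall, 56 to 112 g, outlet up. Origin: centre of its lower end, z up. From there: round sleeve, 18 mm diameter, 0 to 45 mm; round flange, 40 mm diameter, 45 to 49 mm; solid square head 30 x 30 mm, 49 to 83 mm, sides along its own x and y, a dark square on top. In the rack its x and y are parallel to the rack's
- rack: fixed black rack, 128 mm (x) by 192 mm (y); origin under its centre, z up. Eight nozzles, any in any place, hang by their flanges in 22 mm square cells of a deck 60 mm above the bench. Two rows along y: at x = -33 and +33 mm, places at y = -63, -21, 21, 63 mm. End cheeks 95 mm high, inner faces at y = -86 and 86 mm
- aisle (a point): centre of the open aisle between the rack's two rows, 64 mm above the bench (top of the flanges). The aisle runs along the rack's y, about 34 mm wide between heads. A finger fits in the aisle and outside each row, but not between neighbours in a row: their heads stand only about 10 mm apart
- turret (a joint): angle of the turret about its upright axis, counter-clockwise from above positive; 0 or 6.283 has the empty fork at the pointer. Turns both ways past a full turn, stays where left (friction about 0.12 N m). Starts between 0.8 and 5.48
- turret_foot: fixed dark round foot of the turret, 150 mm across; origin on the bench at the turret's axis. A low white arrow lies along its own -x, tip 165 mm from the axis. Above turns a grey disc, 124 mm diameter, top 75 mm above the bench, with three forks 120 degrees apart. Two hold round nozzles fixed to it, 95 mm from the axis, tops up to 115 mm above the bench
- empty_fork (a point): seat centre of the empty fork, 95 mm from the turret's axis, 75 mm above the bench (top of the prongs): the centre of the underside of a hanging flange comes here. x axis points to the turret's axis. Two prongs, 26 mm slot between, closed 14 mm inside the seat centre, open outwards; 4 mm lips on the tips, 24 to 28 mm outside it. The sleeve can enter from above or outside
- pointer (a point): point above the white arrow, 95 mm from the turret's axis and 75 mm above the bench, where the empty fork's seat centre must come
- turn_peg (a point): top of the black upright peg on the turret's disc for turning it by finger: 12 mm diameter, standing from 75 to 120 mm above the bench, 50 mm from the axis, exactly opposite the empty fork
- round_nozzle1: another steel nozzle in the rack, to be left alone: as the square one but with a round head, 32 mm diameter, 40 mm high (its top 104 mm above the bench, 6 mm higher than the square one in the rack; total 89 mm). Origin at the centre of its lower end, z up
- round_nozzle2: another steel nozzle in the rack, to be left alone: as the square one but with a round head, 32 mm diameter, 40 mm high (its top 104 mm above the bench, 6 mm higher than the square one in the rack; total 89 mm). Origin at the centre of its lower end, z up
- round_nozzle3: another steel nozzle in the rack, to be left alone: as the square one but with a round head, 32 mm diameter, 40 mm high (its top 104 mm above the bench, 6 mm higher than the square one in the rack; total 89 mm). Origin at the centre of its lower end, z up
- round_nozzle4: another steel nozzle in the rack, to be left alone: as the square one but with a round head, 32 mm diameter, 40 mm high (its top 104 mm above the bench, 6 mm higher than the square one in the rack; total 89 mm). Origin at the centre of its lower end, z up
- round_nozzle5: another steel nozzle in the rack, to be left alone: as the square one but with a round head, 32 mm diameter, 40 mm high (its top 104 mm above the bench, 6 mm higher than the square one in the rack; total 89 mm). Origin at the centre of its lower end, z up
- round_nozzle6: another steel nozzle in the rack, to be left alone: as the square one but with a round head, 32 mm diameter, 40 mm high (its top 104 mm above the bench, 6 mm higher than the square one in the rack; total 89 mm). Origin at the centre of its lower end, z up
- round_nozzle7: another steel nozzle in the rack, to be left alone: as the square one but with a round head, 32 mm diameter, 40 mm high (its top 104 mm above the bench, 6 mm higher than the square one in the rack; total 89 mm). Origin at the centre of its lower end, z up
Not all that is in view belongs to the job. Leave any green look-alike of the square_nozzle alone.

How it is judged:
By the outcome, as a careful person would: the job done as asked, in the order asked, and still so for the second after the job is handed in, with the robot touching nothing.
It also fails if it takes over 64 s, if anything falls off the work surface, if the arm or the gripper's body presses on something with over 40 N, if the wrist force passes 120 N, or if a joint passes its speed limit or range.

ROBOT

A 7-joint arm with a two-finger parallel gripper is mounted at the origin on the work surface. World frame = base frame: x ahead of the robot, y to its left, z up, the work surface at z = 0. Lengths are in m, angles in rad, forces in N, time in s.
With the tool pointing down it reaches from about 0.425 to 0.875 m from the base axis. Payload 4.7 kg.
Tool frame: the origin (TCP) lies where the fingers leave the gripper's body, on its centre line; the fingertips stand 70 mm ahead of it and the grasp point (between the pads) lies 51 mm ahead of it; z points along the fingers, y is the line along which they close (so a half turn about z gives the same grasp; the last joint's range is limited). The gripper opens to 87 mm and grips with 3 to 60 N. Pads are 19 mm wide; open, the fingers measure 117 mm over their backs; the gripper's body (75 mm by 190 mm) begins 51 mm behind the grasp point.
Start: joints at [-1.209, 0.321, -0.07, 1.45, 0.023, 1.371, -0.057], TCP at [0.222, 0.611, 0.292] pointing down, gripper open.
Joint ranges: [-2.86, 2.86], [-0.3, 2.09], [-1.38, 1.24], [0.06, 2.45], [-1.56, 4.7], [0.09, 2.05], [-2.69, 2.69]. Speed limits (rad/s): [2.57, 2.57, 3.14, 3.14, 3.14, 3.14, 3.14].

INTERFACE

Orientations are given as a rotation vector (axis times angle).
In Python, from bench import ctrl gives the robot as it stands.
- The arm moves only by the tool play_rows, never from a script. Its argument "increments" is a list that holds one entry, the list of rows, each a list of 7 numbers: the shift along the tool's x, y, z as a fraction of full scale, then the turn, a rotation vector about the tool's x, y, z as a fraction of full scale, then the gripper command: -1 is shut, 1 is fully open, values between are in proportion. A call has 1 to 8 rows; each row is the pose to reach, as a shift and turn from the pose commanded when the call began, along the tool's axes at that moment; what a row does not reach only later rows make up. Full scale, the value 1, is 0.1 m for a shift and 90 degrees for a turn. A row lasts 1/10 s, in which the tool goes at most 50 mm and 8.59 degrees, less where a joint would pass 70% of its speed; a pose out of reach is approached as far as the arm can. A call with a number of a shift or a turn outside -1 to 1 is refused whole. A call with a gripper value outside its range is refused whole. The fingers move at their own pace and stop on an object; "squeeze" is the grip in N (left out, the last holds). Time passes only in rows, so rows that repeat a pose let the fingers close. It gives the time, the measured TCP pose, the force, the opening and the grip force at its end, in the units of the state.
- ctrl.get_state(): the state, without advancing time (a new reading comes with each control period).
- ctrl.get_image(name): name is "scene" or "top" or "wrist"; returns the picture (480x640x3 uint8, red, green, blue); there is no depth.
- ctrl.get_calibration(name): a dict with "vertical_fov" (degrees; the focal length in pixels is half the picture's height over the tangent of half this angle, whatever the lens; pixels are square), "cx", "cy" (the principal point, pixels), "R" (3x3) and "t" (3): a world point X has camera coordinates R X + t; the wrist camera has in their place "T_tool_cam" (4x4, takes a point from camera to tool coordinates, whose origin is the TCP and whose axes are the flange's). Camera axes: x right, y down, z forward; pixel columns grow to the right and rows downward; lengths in m; the calibration is good to about 2 mm. The wrist camera is an equidistant fisheye: a pixel r from the principal point sees the ray r / f radians off the axis. A picture is of the moment at which its call begins: read the wrist's pose just before it. get_calibration takes no time and is no camera call.
- ctrl.close_job(): hands the job in; it is judged then, once.
The state is a dict: "time": time; "joint_positions": joint angles; "qd": joint speeds; "joint_torque": joint torques, N m; "position": TCP position; "tool_rot": TCP orientation; "ft_force": force on the tool from outside, world axes, zero at the start; "torque": the same for the moment, N m; "grip_width": opening from 0.0 (shut) to 1.0 (fully open); "grip_force": force on a finger pad.
Only numpy, scipy, OpenCV 4.12 (cv2) and the standard library are available. Lean on these libraries where they do the work, as an engineer would, in place of code of your own. Each camera call takes 0.05 s, during which the arm holds its last target. There are 200 camera calls.

## Working session

There is one attempt and no reset: what is moved stays moved. The work goes in short steps, Python scripts to look and compute and a tool call to move; the robot and the scene stay as the last step left them, time stands still between calls to the robot, and variables do not carry over. Pictures are saved under pics/ and viewed, at most 10 in all, crops included, and the job is handed in when it is done.

Besides the shell and the picture viewer there is one more tool, called after ">>>" in YAML: its name, and indented under it one key for each argument. play_rows: Moves the arm, as the interface text tells. Shift numbers are shares of 0.1 m and turn numbers shares of 90 degrees, none past 1 either way. Its arguments: {"type":"object","properties":{"increments":{"type":"array"},"squeeze":{"type":"number"}},"required":["increments"]}

```bash
mkdir -p pics; ls
python3 - <<'E'
from bench import ctrl
import cv2,numpy as np
s=ctrl.get_state();print({k:np.round(v,3) for k,v in s.items()})
for n in("top","scene","wrist"):
    c=ctrl.get_calibration(n);print(n,{k:np.round(v,4).tolist() for k,v in c.items()})
    cv2.imwrite(f"pics/{n}0.png",ctrl.get_image(n)[:,:,::-1])
E
```

```text
pics
{'time': np.float64(0.0), 'joint_positions': array([-1.209,  0.322, -0.07 ,  1.452,  0.023,  1.371, -0.057]), 'qd': array([ 0.001,  0.   , -0.001,  0.001,  0.001,  0.001,  0.   ]), 'joint_torque': array([ 0.0000e+00, -4.9128e+01, -4.0400e-01, -3.1252e+01, -6.4000e-02,
        4.4000e-02,  0.0000e+00]), 'position': array([0.221, 0.611, 0.291]), 'tool_rot': array([-5.430e-01, -3.094e+00,  3.000e-03]), 'ft_force': array([-0.137, -0.605,  0.23 ]), 'torque': array([ 0.036,  0.037, -0.001]), 'grip_force': np.float64(0.0), 'grip_width': np.float64(0.998)}
top {'vertical_fov': 50.1472, 'cx': 323.3137, 'cy': 238.227, 'R': [[-0.0915, -0.9958, 0.0026], [-0.9717, 0.0887, -0.2191], [0.218, -0.0226, -0.9757]], 't': [0.1137, 0.5791, 0.8173]}
scene {'vertical_fov': 51.2076, 'cx': 318.4701, 'cy': 242.4661, 'R': [[-0.2516, 0.9678, 0.0023], [0.8154, 0.2133, -0.5382], [-0.5214, -0.1336, -0.8428]], 't': [0.0901, -0.4243, 1.517]}
wrist {'vertical_fov': 65.7065, 'cx': 326.6528, 'cy': 241.1548, 'T_tool_cam': [[-0.0002, -0.9599, -0.2803, 0.0777], [1.0, 0.0, -0.0008, 0.0003], [0.0008, -0.2803, 0.9599, -0.0916], [0.0, 0.0, 0.0, 1.0]]}
```

View pics/top0.png

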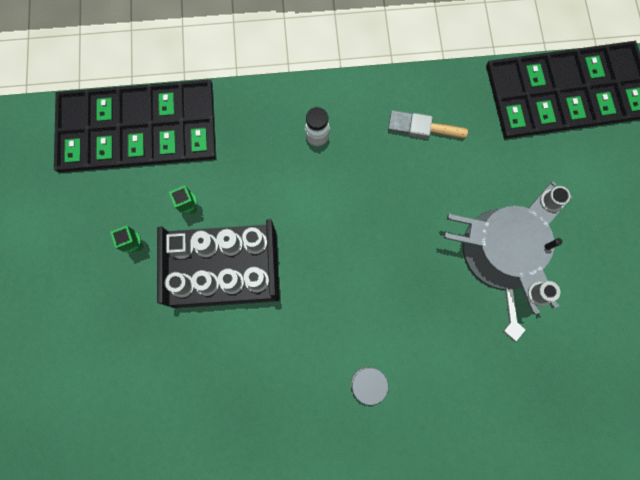

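View pics/scene0.png

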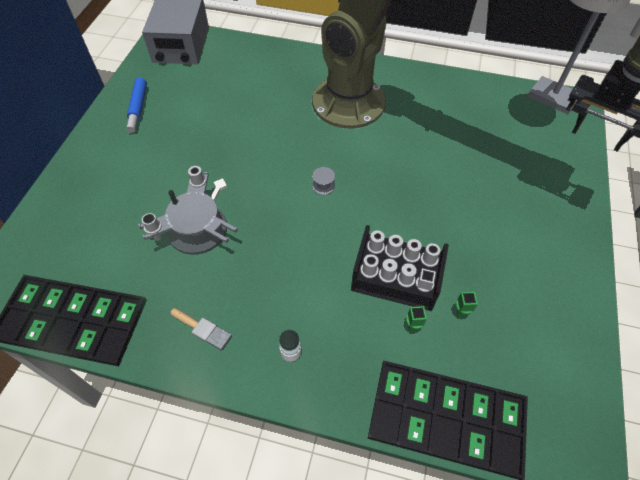

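The top view shows the rack at about (218,265), with the square nozzle at its upper-left corner, about (177,243). The turret disc is at about (518,241), the empty fork at (465,230), the peg top at (558,242) and the arrow tip at (515,335). The scene view agrees. Two green look-alikes stand just outside the rack.

```bash
cat > h.py <<'E'
import numpy as np,cv2
from scipy.spatial.transform import Rotation as Ro
from bench import ctrl
def foc(c): return 240/np.tan(np.radians(c["vertical_fov"])/2)
def fixed(name,px,z):
    c=ctrl.get_calibration(name);R=np.array(c["R"]);t=np.array(c["t"]);f=foc(c)
    px=np.atleast_2d(np.asarray(px,float))
    d=np.c_[(px[:,0]-c["cx"])/f,(px[:,1]-c["cy"])/f,np.ones(len(px))]@R;o=-R.T@t
    return o+d*((z-o[2])/d[:,2])[:,None]
def wrist(px,z,s):
    c=ctrl.get_calibration("wrist");f=foc(c);T=np.array(c["T_tool_cam"])
    v=(np.atleast_2d(np.asarray(px,float))-[c["cx"],c["cy"]])/f
    r=np.linalg.norm(v,axis=1)+1e-12
    d=np.c_[v*(np.sin(r)/r)[:,None],np.cos(r)]
    R=Ro.from_rotvec(s["tool_rot"]).as_matrix()
    d=d@T[:3,:3].T@R.T;o=R@T[:3,3]+s["position"]
    return o+d*((z-o[2])/d[:,2])[:,None]
def snap(name):
    s=ctrl.get_state();im=ctrl.get_image("wrist")[:,:,::-1].copy()
    cv2.imwrite(f"pics/{name}.png",im);return s,im
def plan(p,yaw=None,s=None):
    """row numbers to reach TCP position p with tool pointing down and tool y along world angle yaw (deg)"""
    s=s or ctrl.get_state();R=Ro.from_rotvec(s["tool_rot"])
    sh=R.inv().apply(np.array(p)-s["position"])/0.1
    y=R.as_matrix()[:,1];a=np.degrees(np.arctan2(y[1],y[0]))
    out=None
    if yaw is not None:
        d=(yaw-a+90)%180-90;b=np.radians(a+d)
        Y=np.array([np.cos(b),np.sin(b),0]);Z=np.array([0,0,-1.]);X=np.cross(Y,Z)
        out=np.round((R.inv()*Ro.from_matrix(np.c_[X,Y,Z])).as_rotvec()/(np.pi/2),3)
    print("yaw now %.1f"%a,"shift",np.round(sh,3),"turn",out)
E
python3 - <<'E'
from h import *
im=cv2.imread("pics/top0.png");hsv=cv2.cvtColor(im,cv2.COLOR_BGR2HSV)
def comps(m,lo,box):
    x0,y0,x1,y1=box;k=np.zeros_like(m);k[y0:y1,x0:x1]=m[y0:y1,x0:x1]
    n,l,st,ce=cv2.connectedComponentsWithStats(k)
    return [(l==i,st[i],ce[i]) for i in range(1,n) if st[i][4]>=lo]
w=((hsv[...,2]>215)&(hsv[...,1]<25)).astype('uint8')
for l,s,c in comps(w,15,(480,280,550,350)):
    print("white",s,c,fixed("top",[c],.005).round(3), "lowest",np.argwhere(l)[-1])
d=((hsv[...,2]<60)).astype('uint8')
for l,s,c in comps(d,15,(535,225,575,260)): print("peg",s,c)
for l,s,c in comps(d,15,(150,215,290,315)):
    ys,xs=np.nonzero(l);print("dark",s,c)
print("disc",fixed("top",[[518,241]],.075),"fork tips",fixed("top",[[450,217],[447,237]],.075),"peg",fixed("top",[[560,241]],.12))
print("sq",fixed("top",[[177,243]],.098),"cheek corners",fixed("top",[[160,230],[273,222],[162,304],[277,299]],.095))
print("arrow tip",fixed("top",[[515,339]],.003))
print("noz",fixed("top",[[559,196],[546,292]],.115))
E
```

```text
white [505 292  20  49 332] [513.52710843 322.09638554] [[ 0.418 -0.263  0.005]] lowest [340 516]
peg [545 239  17  11  99] [552.60606061 243.90909091]
dark [266 220   2  19  26] [266.73076923 228.84615385]
dark [ 157  221  123   88 1375] [212.17454545 277.84290909]
dark [267 245   2  30  34] [267.70588235 258.67647059]
dark [225 251  16   7  25] [233.12 255.12]
dark [251 251  14   5  21] [256.71428571 253.71428571]
dark [172 254  20   7  39] [182.92307692 257.84615385]
dark [202 254  14   5  21] [208.61904762 256.80952381]
dark [254 289  12   6  19] [259.21052632 292.42105263]
dark [227 290  15   6  26] [234.03846154 293.65384615]
dark [204 293  12   5  22] [209.72727273 295.59090909]
dark [177 294  15   5  20] [184.7 296.8]
disc [[ 0.54985034 -0.26770478  0.075     ]] fork tips [[ 0.60205631 -0.15889306  0.075     ]
 [ 0.56769759 -0.14870527  0.075     ]] peg [[ 0.53550126 -0.31652257  0.12      ]]
sq [[0.59339953 0.30177114 0.098     ]] cheek corners [[0.61880404 0.33002833 0.095     ]
 [0.61544913 0.14219189 0.095     ]
 [0.49579168 0.32952844 0.095     ]
 [0.48693144 0.14475342 0.095     ]]
arrow tip [[ 0.38856169 -0.26107846  0.003     ]]
noz [[ 0.61147021 -0.33195371  0.115     ]
 [ 0.45694997 -0.28104571  0.115     ]]
```

>>> play_rows:
  increments:
    - [[-0.43,-0.2,0,0,0,0,-0.1],[-0.86,-0.39,0,0,0,0,-0.1],[-0.86,-0.39,0,0,0,0,-0.1]]

```text
time: 0.45
position: [0.2969, 0.5395, 0.2922]
tool_rot: [0.56, 3.086, -0.005]
ft_force: [0.7, 0.6, 0.1]
grip_width: 0.811
grip_force: 0.0
```

>>> play_rows:
  increments:
    - [[-0.43,-0.2,0,0,0,0,-0.1],[-0.86,-0.39,0,0,0,0,-0.1],[-0.86,-0.39,0,0,0,0,-0.1]]

```text
time: 0.75
position: [0.3638, 0.4728, 0.2923]
tool_rot: [0.562, 3.086, -0.005]
ft_force: [0.4, 0.6, -0.5]
grip_width: 0.536
grip_force: 0.0
```

>>> play_rows:
  increments:
    - [[-0.43,-0.2,0,0,0,0,-0.1],[-0.86,-0.39,0,0,0,0,-0.1],[-0.86,-0.39,0,0,0,0,-0.1]]

```text
time: 1.05
position: [0.4306, 0.4063, 0.2922]
tool_rot: [0.562, 3.087, -0.005]
ft_force: [0.4, 0.9, -0.3]
grip_width: 0.457
grip_force: 0.0
```

>>> play_rows:
  increments:
    - [[-0.43,-0.2,0,0,0,0,-0.1],[-0.86,-0.39,0,0,0,0,-0.1],[-0.86,-0.39,0,0,0,0,-0.1]]

```text
time: 1.35
position: [0.4975, 0.3399, 0.2922]
tool_rot: [0.562, 3.087, -0.006]
ft_force: [0.7, 0.6, 0.1]
grip_width: 0.449
grip_force: 0.0
```

>>> play_rows:
  increments:
    - [[-0.43,-0.2,0,0,0,0,-0.1],[-0.86,-0.39,0,0,0,0,-0.1],[-0.86,-0.39,0,0,0,0,-0.1]]

```text
time: 1.65
position: [0.5643, 0.2734, 0.292]
tool_rot: [0.562, 3.087, -0.007]
ft_force: [-0.2, -1.2, 0.7]
grip_width: 0.45
grip_force: 0.0
```

Run:
```python
from h import *
s,im=snap("rack1"); np.save("rack1s.npy",np.r_[s["position"],s["tool_rot"]])
plan([.535,-.29,.28],-17)
```

```text
yaw now 69.6 shift [-1.725 -5.408  0.132] turn [-0.     0.002  0.962]
```

View pics/rack1.png

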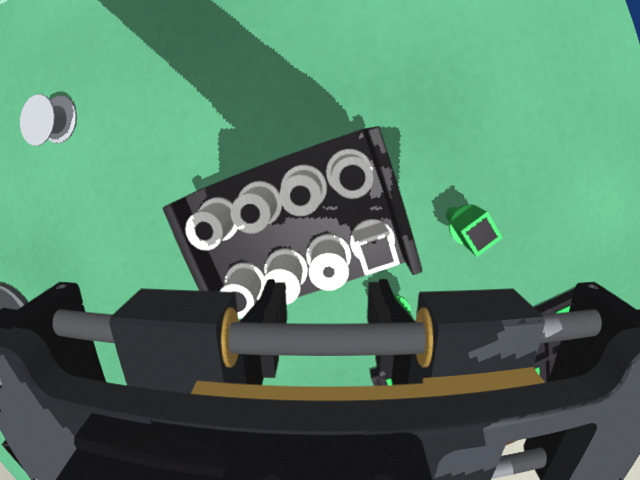

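The wrist view shows the square nozzle's top at about (377,252), with round nozzles beside it and a green look-alike outside the rack at (480,235). Next I go to the turret.

>>> play_rows:
  increments:
    - [[-0.12,-0.44,0,0,0,0,-0.1],[-0.25,-0.89,0,0,0,0,-0.1]]

```text
time: 1.9
position: [0.5513, 0.191, 0.2915]
tool_rot: [-0.536, -3.094, -0.0]
ft_force: [0.6, -0.6, 0.5]
grip_width: 0.453
grip_force: 0.0
```

>>> play_rows:
  increments:
    - [[-0.12,-0.44,0,0,0,0,-0.1],[-0.25,-0.89,0,0,0,0,-0.1]]

```text
time: 2.1
position: [0.5447, 0.097, 0.2921]
tool_rot: [-0.54, -3.094, -0.001]
ft_force: [0.6, 0.4, 0.2]
grip_width: 0.447
grip_force: 0.0
```

>>> play_rows:
  increments:
    - [[-0.12,-0.44,0,0,0,0,-0.1],[-0.25,-0.89,0,0,0,0,-0.1]]

```text
time: 2.3
position: [0.5381, 0.0047, 0.2923]
tool_rot: [-0.541, -3.095, -0.002]
ft_force: [1.1, -0.9, 0.0]
grip_width: 0.447
grip_force: 0.0
```

>>> play_rows:
  increments:
    - [[-0.12,-0.44,0,0,0,0,-0.1],[-0.25,-0.89,0,0,0,0,-0.1]]

```text
time: 2.5
position: [0.5316, -0.0874, 0.2923]
tool_rot: [0.541, 3.095, 0.002]
ft_force: [1.5, -0.5, 0.1]
grip_width: 0.449
grip_force: 0.0
```

>>> play_rows:
  increments:
    - [[-0.12,-0.44,0,0,0,0,-0.1],[-0.25,-0.89,0,0,0,0,-0.1]]

```text
time: 2.7
position: [0.5251, -0.1796, 0.2924]
tool_rot: [0.541, 3.094, 0.002]
ft_force: [1.3, 0.1, -0.3]
grip_width: 0.448
grip_force: 0.0
```

>>> play_rows:
  increments:
    - [[-0.12,-0.44,0,0,0,0,-0.1],[-0.25,-0.89,0,0,0,0,-0.1]]

```text
time: 2.9
position: [0.5187, -0.2717, 0.2923]
tool_rot: [0.54, 3.094, 0.002]
ft_force: [0.2, 0.8, -0.4]
grip_width: 0.452
grip_force: 0.0
```

>>> play_rows:
  increments:
    - [[-0.12,-0.44,0,0,0,0.09,-0.1],[-0.25,-0.89,0,0,0,0.18,-0.1],[-0.25,-0.89,0,0,0,0.27,-0.1],[-0.25,-0.89,0,0,0,0.36,-0.1],[-0.25,-0.89,0,0,0,0.45,-0.1],[-0.25,-0.89,0,0,0,0.54,-0.1],[-0.25,-0.89,0,0,0,0.63,-0.1],[-0.25,-0.89,0,0,0,0.72,-0.1]]

```text
time: 3.7
position: [0.5126, -0.3623, 0.2919]
tool_rot: [-2.121, -2.316, -0.002]
ft_force: [0.8, -0.8, 0.8]
grip_width: 0.447
grip_force: 0.0
```

>>> play_rows:
  increments:
    - [[0,0,0,0,0,0.09,-0.1],[0,0,0,0,0,0.18,-0.1],[0,0,0,0,0,0.24,-0.1],[0,0,0,0,0,0.24,-0.1]]

```text
time: 4.1
position: [0.5125, -0.3624, 0.2918]
tool_rot: [-2.512, -1.885, -0.001]
ft_force: [0.5, -0.1, -0.5]
grip_width: 0.449
grip_force: 0.0
```

Run:
```python
from h import *
s,im=snap("tur1"); np.save("tur1s.npy",np.r_[s["position"],s["tool_rot"]])
print(s["time"],s["joint_positions"].round(2))
plan([.535,-.316,.16],-17)
```

```text
4.1 [-0.12  0.36  0.89  1.54 -0.29  1.38  0.51]
yaw now -16.1 shift [0.51  0.088 1.319] turn [-0.    -0.001  0.01 ]
```

View pics/tur1.png

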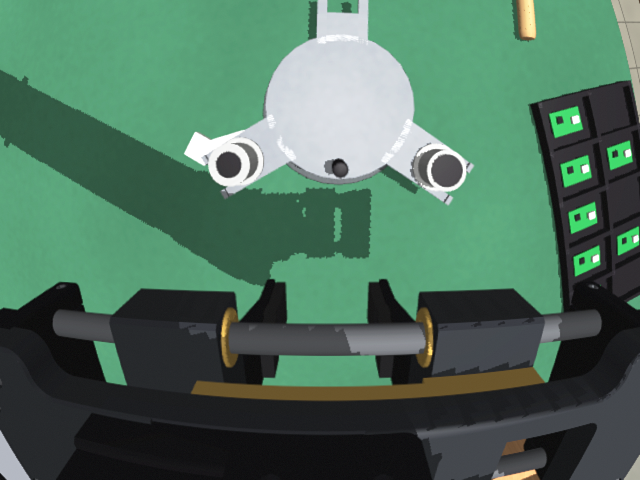

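The peg top is at about (341,168), the disc spans about x 265–413 and y 36–183, the fork is at the top at (341,10) and the arrow tip at about (193,145).

Run:
```python
from h import *
p=np.load("tur1s.npy");s=dict(position=p[:3],tool_rot=p[3:])
a=np.linspace(0,2*np.pi,40)
im=cv2.imread("pics/tur1.png");hsv=cv2.cvtColor(im,cv2.COLOR_BGR2HSV)
m=((hsv[...,1]<60)&(hsv[...,2]>120)).astype('uint8');m[185:]=0
m=cv2.morphologyEx(m,cv2.MORPH_OPEN,cv2.getStructuringElement(cv2.MORPH_ELLIPSE,(71,71)))
c=max(cv2.findContours(m,0,1)[0],key=cv2.contourArea)[:,0].astype(float)
w=wrist(c,.075,s);(cx,cy),r=cv2.minEnclosingCircle((w[:,:2]*1000).astype('f4'));print("disc",cx,cy,r, w[:,:2].min(0),w[:,:2].max(0))
ax=np.array([cx,cy])/1000
d=(hsv[...,2]<70).astype('uint8');d[:150]=0;d[182:]=0;d[:,:325]=0;d[:,360:]=0
n,l,st,ce=cv2.connectedComponentsWithStats(d);print(st[1:],ce[1:])
pg=wrist([[341,168]],.12,s)[0,:2];v=pg-ax;print("peg",pg,np.linalg.norm(v),np.degrees(np.arctan2(v[1],v[0])))
t=wrist([[190,150]],.004,s)[0,:2];v=t-ax;print("arrowpt",t,np.linalg.norm(v),np.degrees(np.arctan2(v[1],v[0])))
f=wrist([[313,20],[366,20]],.075,s)[:,:2].mean(0)-ax;print("fork",np.linalg.norm(f),np.degrees(np.arctan2(f[1],f[0])))
```

```text
disc 549.7152099609375 -266.382568359375 67.4713134765625 [ 0.48319994 -0.32496535] [ 0.61208193 -0.2010482 ]
[[332 159  16  18 118]] [[337.62711864 167.26271186]]
peg [ 0.53659627 -0.3130123 ] 0.04844004609513216 -105.71356751488184
arrowpt [ 0.39155215 -0.25749886] 0.1584123558790247 176.78518598931535
fork 0.07412425158684055 73.04775308383053
```

>>> play_rows:
  increments:
    - [[0.54,0.09,0.3,0,0,0,-0.1],[0.54,0.09,0.6,0,0,0,-0.1],[0.54,0.09,0.9,0,0,0,-0.1],[0.54,0.09,0.95,0,0,0,-0.1],[0.54,0.09,0.95,0,0,0,-0.1]]

```text
time: 4.65
position: [0.5351, -0.3146, 0.1969]
tool_rot: [-2.512, -1.884, 0.001]
ft_force: [0.4, -0.3, 0.9]
grip_width: 0.449
grip_force: 0.0
```

Run:
```python
from h import *
s,im=snap("tur2");plan([.5366,-.313,.156],-15)
```

```text
yaw now -16.3 shift [0.027 0.003 0.422] turn [ 0.001  0.    -0.015]
```

View pics/tur2.png

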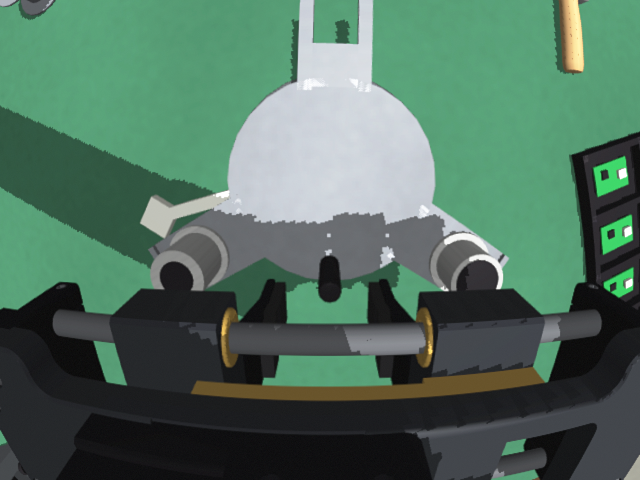

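The peg at (330,285) stands centred between the fingers, and the arrow head is at about (158,214). I descend and grip the peg lightly.

>>> play_rows:
  increments:
    - [[0.03,0,0.2,0,0,0,-0.1],[0.03,0,0.4,0,0,0,-0.1],[0.03,0,0.4,0,0,0,-1],[0.03,0,0.4,0,0,0,-1],[0.03,0,0.4,0,0,0,-1],[0.03,0,0.4,0,0,0,-1],[0.03,0,0.4,0,0,0,-1]]
  squeeze: 8

```text
time: 5.4
position: [0.5369, -0.3125, 0.1586]
tool_rot: [2.513, 1.882, 0.002]
ft_force: [-0.4, -0.5, 2.5]
grip_width: 0.132
grip_force: 8.0
```

Run:
```python
from h import *
s=ctrl.get_state();print(s["grip_width"]*87,s["grip_force"],s["ft_force"],s["position"])
p=s["position"];ax=np.array([.549,-.2655]);v=p[:2]-ax;print(np.linalg.norm(v),np.degrees(np.arctan2(v[1],v[0])))
R=Ro.from_rotvec(s["tool_rot"])
# arc: rotate tool about axis
for leg in range(3):
    a0=np.arctan2(v[1],v[0])
    print("leg",leg)
    for k in range(1,8):
        d=np.radians(5*k); u=50e-3*np.array([np.cos(a0+d),np.sin(a0+d)])-v
        print(np.round(R.inv().apply([*u,0])/.1,2),round(-5*k/90,3))
    Rz=Ro.from_rotvec([0,0,np.radians(35)]);v=50e-3*np.array([np.cos(a0+d),np.sin(a0+d)]);R=Rz*R
```

```text
11.507783724628036 7.998656302224845 [-0.40086913 -0.54205146  2.52295248] [ 0.53685434 -0.31245654  0.15855339]
0.04850189393514306 -104.50213806631453
leg 0
[-0.01  0.04  0.  ] -0.056
[-0.    0.09  0.  ] -0.111
[0.01 0.13 0.  ] -0.167
[0.02 0.17 0.  ] -0.222
[0.04 0.21 0.  ] -0.278
[0.06 0.25 0.  ] -0.333
[0.08 0.28 0.  ] -0.389
leg 1
[0.   0.04 0.  ] -0.056
[0.01 0.09 0.  ] -0.111
[0.02 0.13 0.  ] -0.167
[0.04 0.17 0.  ] -0.222
[0.05 0.21 0.  ] -0.278
[0.07 0.25 0.  ] -0.333
[0.1  0.28 0.  ] -0.389
leg 2
[0.   0.04 0.  ] -0.056
[0.01 0.09 0.  ] -0.111
[0.02 0.13 0.  ] -0.167
[0.04 0.17 0.  ] -0.222
[0.05 0.21 0.  ] -0.278
[0.07 0.25 0.  ] -0.333
[0.1  0.28 0.  ] -0.389
```

>>> play_rows:
  increments:
    - [[0,0.04,0,0,0,-0.056,-1],[0.01,0.09,0,0,0,-0.111,-1],[0.02,0.13,0,0,0,-0.167,-1],[0.03,0.17,0,0,0,-0.222,-1],[0.05,0.21,0,0,0,-0.278,-1],[0.07,0.25,0,0,0,-0.333,-1],[0.09,0.28,0,0,0,-0.389,-1],[0.09,0.28,0,0,0,-0.389,-1]]

```text
time: 6.2
position: [0.5661, -0.3124, 0.1585]
tool_rot: [1.83, 2.55, -0.001]
ft_force: [-0.3, -0.8, 4.3]
grip_width: 0.138
grip_force: 8.0
```

>>> play_rows:
  increments:
    - [[0,0.04,0,0,0,-0.056,-1],[0.01,0.09,0,0,0,-0.111,-1],[0.02,0.13,0,0,0,-0.167,-1],[0.04,0.17,0,0,0,-0.222,-1],[0.05,0.21,0,0,0,-0.278,-1],[0.07,0.25,0,0,0,-0.333,-1],[0.1,0.28,0,0,0,-0.389,-1],[0.1,0.28,0,0,0,-0.389,-1]]

```text
time: 7.0
position: [0.5902, -0.2947, 0.1586]
tool_rot: [0.978, 2.98, -0.004]
ft_force: [2.5, -4.0, 2.0]
grip_width: 0.131
grip_force: 8.0
```

Run:
```python
from h import *
s=ctrl.get_state();print(s["joint_positions"].round(2),s["grip_width"]*87,s["ft_force"])
p=s["position"];ax=np.array([.549,-.2655]);v=p[:2]-ax;print(p,np.linalg.norm(v),np.degrees(np.arctan2(v[1],v[0])))
plan([*p[:2],.158],0)
im=ctrl.get_image("top")[:,:,::-1]; cv2.imwrite("pics/t2.png",cv2.resize(im[160:360,420:620],None,fx=3,fy=3,interpolation=2))
```

```text
[ 0.    0.47  0.55  1.6  -0.26  1.14  1.55] 11.433045571799243 [ 2.53998781 -4.0027284   2.00741318]
[ 0.59016179 -0.29469791  0.15857043] 0.05046593351283368 -35.349794429710194
yaw now 53.6 shift [0.    0.    0.006] turn [0.001 0.004 0.596]
```

View pics/t2.png

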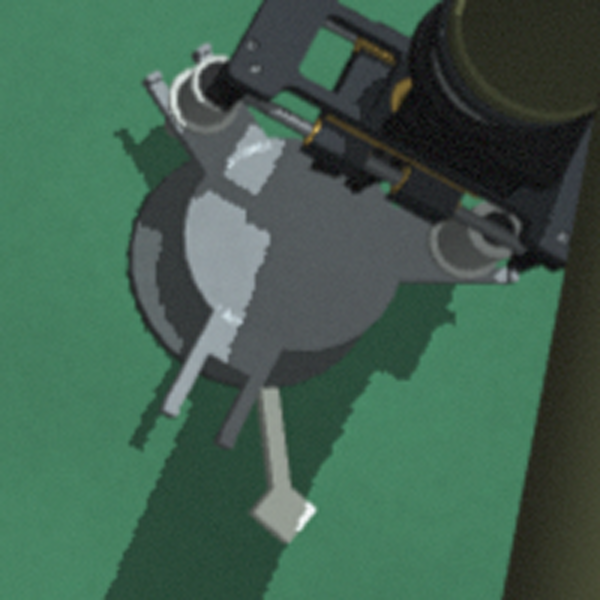

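The fork prongs (tips near crop (170,412) and (228,443)) have swung to about 35° short of the arrow (crop (285,512)). I turn about 32° more.

>>> play_rows:
  increments:
    - [[0,0.04,0,0,0,-0.056,-1],[0.01,0.09,0,0,0,-0.111,-1],[0.02,0.13,0,0,0,-0.167,-1],[0.04,0.17,0,0,0,-0.222,-1],[0.05,0.21,0,0,0,-0.278,-1],[0.07,0.25,0,0,0,-0.333,-1],[0.085,0.265,0,0,0,-0.36,-1],[0.085,0.265,0,0,0,-0.36,-1]]

```text
time: 7.85
position: [0.5992, -0.2674, 0.1585]
tool_rot: [0.109, 3.135, -0.004]
ft_force: [3.0, -2.9, 2.3]
grip_width: 0.131
grip_force: 8.0
```

Run:
```python
from h import *
s=ctrl.get_state();print(s["joint_positions"].round(2),s["grip_width"]*87,s["ft_force"])
p=s["position"];ax=np.array([.549,-.2655]);v=p[:2]-ax;print(p,np.linalg.norm(v),np.degrees(np.arctan2(v[1],v[0])))
im=ctrl.get_image("top")[:,:,::-1]; cv2.imwrite("pics/t3.png",cv2.resize(im[220:360,440:600],None,fx=5,fy=4.28571,interpolation=2)); cv2.imwrite("pics/t3full.png",im)
```

```text
[ 0.04  0.44  0.44  1.61 -0.2   1.13  2.03] 11.427324402324682 [ 3.0183406  -2.9242376   2.26068187]
[ 0.59916966 -0.26740416  0.1585359 ] 0.05020578416356194 -2.173579832705115
```

View pics/t3.png

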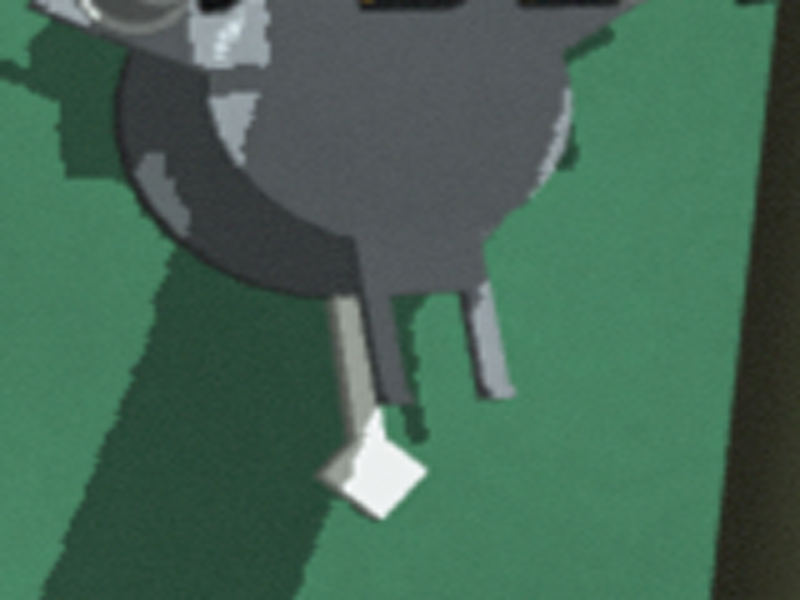

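The fork's prong tips are at crop (397,403) and (497,397). The arrow shaft starts at (343,297) and its tip is at (380,518). I compare their directions.

Run:
```python
from h import *
q=lambda a:[[440+x/5,220+y/4.28571] for x,y in a]
ang=lambda v:np.degrees(np.arctan2(v[1],v[0]))%360
t=fixed("top",q([(397,403),(497,397)]),.077)[:,:2];r=fixed("top",q([(385,290),(463,290)]),.075)[:,:2]
print("tips",t,"root",r)
ar=fixed("top",q([(343,297),(380,518),(318,473),(428,473)]),.004)[:,:2];print("arrow",ar,ang(ar[1]-ar[0]))
print("prong dirs",ang(t.mean(0)-r.mean(0)))
for ax in ([.549,-.2655],[.549,-.2635],[.549,-.2675]):
    ax=np.array(ax);print(ang(t.mean(0)-ax),np.linalg.norm(t.mean(0)-ax),ang(ar[1]-ax),np.linalg.norm(ar[1]-ax))
```

```text
tips [[ 0.42813163 -0.24779538]
 [ 0.42738462 -0.28090618]] root [[ 0.47153321 -0.25220086]
 [ 0.46916705 -0.27804986]]
arrow [[ 0.47640019 -0.26442553]
 [ 0.38521844 -0.26190444]
 [ 0.40522621 -0.24320523]
 [ 0.40166746 -0.28199127]] 178.41622942402245
prong dirs 178.9581364344954
179.45692540752344 0.12124732362034839 178.74236570733225 0.16382102470542806
180.40205088498354 0.1212448622092313 179.4418422747193 0.16378933389200212
178.5120953644259 0.12128277024400251 178.0432638548048 0.1638771197400271
```

The fork and arrow directions agree to within about 0.7°. I release the peg, rise, turn the tool and go back to the rack.

>>> play_rows:
  increments:
    - [[0.085,0,0,0,0,0,-0.4],[0,0,0,0,0,0,-0.4],[0,0,0,0,0,0,-0.4],[0,0,-0.3,0,0,0,-0.3],[0,0,-0.6,0,0,0,-0.1],[0,0,-1,0,0,0,-0.1],[0,0,-1,0,0,0,-0.1]]

```text
time: 8.6
position: [0.6001, -0.2672, 0.2632]
tool_rot: [0.107, 3.131, -0.004]
ft_force: [0.6, 0.2, 0.5]
grip_width: 0.443
grip_force: 0.0
```

>>> play_rows:
  increments:
    - [[0,0.3,0,0,0,0.09,-0.1],[0,0.7,0,0,0,0.18,-0.1],[0,1,0,0,0,0.27,-0.1],[0,1,0,0,0,0.36,-0.1],[0,1,0,0,0,0.45,-0.1],[0,1,0,0,0,0.54,-0.1],[0,1,0,0,0,0.63,-0.1],[0,1,0,0,0,0.72,-0.1]]

```text
time: 9.4
position: [0.6043, -0.1659, 0.2562]
tool_rot: [-1.779, -2.587, 0.001]
ft_force: [-0.4, -0.3, -0.0]
grip_width: 0.449
grip_force: 0.0
```

>>> play_rows:
  increments:
    - [[0,0,0,0,0,0.09,-0.1],[0,0,0,0,0,0.18,-0.1],[0,0,0,0,0,0.25,-0.1],[0,0,0,0,0,0.25,-0.1]]

```text
time: 9.8
position: [0.6044, -0.1659, 0.2563]
tool_rot: [-2.244, -2.197, 0.001]
ft_force: [-0.1, 0.2, 0.1]
grip_width: 0.451
grip_force: 0.0
```

Run:
```python
from h import *
s=ctrl.get_state();print(s["joint_positions"].round(2),s["time"])
plan([.593,.225,.25],0)
im=ctrl.get_image("top")[:,:,::-1]; cv2.imwrite("pics/t4full.png",im)
```

```text
[-0.29  0.33  0.65  1.58 -0.21  1.3   0.36] 9.8
yaw now -1.2 shift [ 3.906 -0.197  0.065] turn [-0.001 -0.    -0.013]
```

>>> play_rows:
  increments:
    - [[0.45,-0.02,0,0,0,0,-0.1],[0.95,-0.05,0,0,0,0,-0.1]]

```text
time: 10.05
position: [0.6012, -0.073, 0.257]
tool_rot: [2.247, 2.194, -0.001]
ft_force: [1.1, 1.3, 0.2]
grip_width: 0.449
grip_force: 0.0
```

>>> play_rows:
  increments:
    - [[0.5,-0.02,0,0,0,0,-0.1],[0.98,-0.05,0,0,0,0,-0.1]]

```text
time: 10.25
position: [0.5982, 0.0288, 0.257]
tool_rot: [-2.241, -2.201, -0.0]
ft_force: [0.9, 0.4, -0.1]
grip_width: 0.447
grip_force: 0.0
```

>>> play_rows:
  increments:
    - [[0.5,-0.02,0,0,0,0,-0.1],[0.98,-0.05,0,0,0,0,-0.1]]

```text
time: 10.45
position: [0.5952, 0.127, 0.2571]
tool_rot: [-2.241, -2.201, -0.0]
ft_force: [1.0, 0.7, 0.3]
grip_width: 0.451
grip_force: 0.0
```

>>> play_rows:
  increments:
    - [[0.5,-0.02,0,0,0,0,-0.1],[0.98,-0.05,0,0,0,0,-0.1],[0.98,-0.05,0,0,0,0,-0.1],[0.98,-0.05,0,0,0,0,-0.1]]

```text
time: 10.85
position: [0.592, 0.2245, 0.2565]
tool_rot: [-2.238, -2.204, 0.002]
ft_force: [0.9, -0.5, 0.7]
grip_width: 0.45
grip_force: 0.0
```

Run:
```python
from h import *
s,im=snap("rack2"); np.save("rack2s.npy",np.r_[s["position"],s["tool_rot"]]);print(s["joint_positions"].round(2),s["position"])
im=ctrl.get_image("top")[:,:,::-1]; cv2.imwrite("pics/t5full.png",im)
```

```text
[-0.77  0.32  0.46  1.56 -0.15  1.3  -0.31] [0.59204534 0.22454605 0.25648683]
```

View pics/rack2.png

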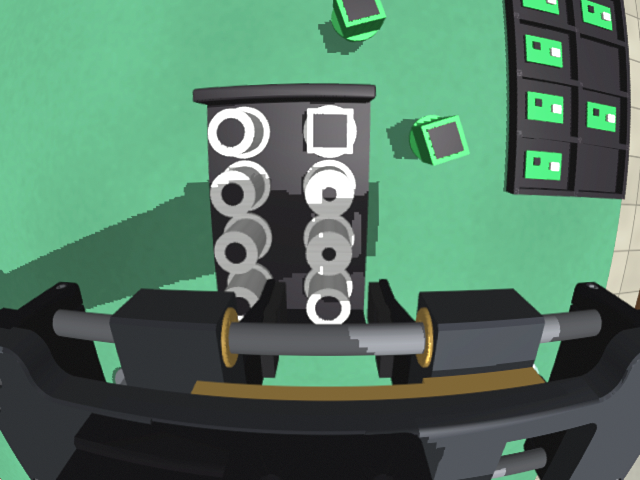

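The square nozzle's head is at about (330,131), its row runs straight down the picture, and the cheek is along y≈93. The nearer green look-alike is at (440,138).

Run:
```python
from h import *
p=np.load("rack2s.npy");s=dict(position=p[:3],tool_rot=p[3:])
im=cv2.imread("pics/rack2.png");g=cv2.cvtColor(im,cv2.COLOR_BGR2GRAY)
roi=(g[100:160,300:362]<110).astype('uint8');n,l,st,ce=cv2.connectedComponentsWithStats(roi)
k=l[131-100,330-300];b=st[k];print(b,ce[k]+[300,100])
c=max(cv2.findContours((l==k).astype('uint8'),0,1)[0],key=cv2.contourArea);(cc,wh,an)=cv2.minAreaRect(c);print(cc,wh,an)
print("sq",wrist([ce[k]+[300,100]],.098,s))
hd=wrist([[308,131],[353,131],[330,109],[330,154]],.098,s);print("edges",hd.round(4))
print("cheek",wrist([[195,92],[375,88]],.095,s).round(4))
print("round tops +x row",wrist([[329,193],[328,254],[328,307]],.104,s).round(4))
print("round tops -x row",wrist([[231,132],[233,193],[236,252]],.104,s).round(4))
print("green",wrist([[412,145],[440,138]],.083,s))
for f in("t3full","t4full","t5full"):
    a=cv2.imread(f"pics/{f}.png")[220:360,440:600];print(f,np.abs(a[60:].astype(int)-cv2.imread("pics/t5full.png")[280:360,440:600]).mean())
```

```text
[   3    3   59   57 2873] [335.05081796 130.8948834 ]
(32.000003814697266, 30.999996185302734) (55.99999237060547, 57.99999237060547) 90.0
sq [[0.5979519  0.30472511 0.098     ]]
edges [[0.58   0.305  0.098 ]
 [0.6099 0.3046 0.098 ]
 [0.5948 0.3195 0.098 ]
 [0.5944 0.2892 0.098 ]]
cheek [[0.5013 0.3373 0.095 ]
 [0.6253 0.3343 0.095 ]]
round tops +x row [[0.5933 0.2636 0.104 ]
 [0.592  0.2211 0.104 ]
 [0.5914 0.1803 0.104 ]]
round tops -x row [[0.5291 0.3066 0.104 ]
 [0.5284 0.2653 0.104 ]
 [0.5272 0.2234 0.104 ]]
green [[0.6534425  0.29517279 0.083     ]
 [0.6745312  0.30095228 0.083     ]]
t3full 19.24041666666667
t4full 25.098776041666667
t5full 0.0
```

>>> play_rows:
  increments:
    - [[0.4,0.01,0,0,0,0.005,-0.1],[0.8,0.015,0,0,0,0.005,-0.1],[0.8,0.015,0.3,0,0,0.005,-0.1],[0.8,0.015,0.6,0,0,0.005,-0.1],[0.8,0.015,0.6,0,0,0.005,-0.1],[0.8,0.015,0.6,0,0,0.005,-0.1]]

```text
time: 11.55
position: [0.5966, 0.3006, 0.1976]
tool_rot: [2.256, 2.186, -0.001]
ft_force: [1.2, 0.8, 0.7]
grip_width: 0.451
grip_force: 0.0
```

Run:
```python
from h import *
plan([.595,.3047,.138],-1.3)
s,im=snap("rack3")
```

```text
yaw now -1.8 shift [ 0.041 -0.017  0.596] turn [-0.     0.001 -0.005]
```

View pics/rack3.png

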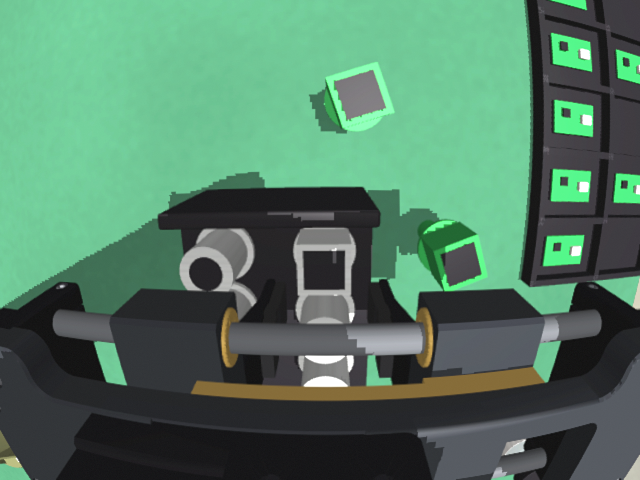

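The square head is centred between the fingers at about (327,271), and both fingers have a clear way down beside it.

Run:
```python
from h import *
s=ctrl.get_state();print(s["position"],wrist([[301,271],[352,271],[327,250],[327,294]],.098,s).round(4))
plan([.595,.3047,.138],-1.3)
```

```text
[0.5971845  0.30119668 0.19886484] [[0.5826 0.3055 0.098 ]
 [0.6108 0.3046 0.098 ]
 [0.5973 0.3173 0.098 ]
 [0.5965 0.2911 0.098 ]]
yaw now -1.8 shift [ 0.034 -0.024  0.609] turn [ 0.001 -0.    -0.005]
```

>>> play_rows:
  increments:
    - [[0.04,-0.01,0.2,0,0,0,-0.1],[0.04,-0.01,0.4,0,0,0,-0.1],[0.04,-0.01,0.6,0,0,0,-0.1],[0.04,-0.01,0.6,0,0,0,-0.1],[0.04,-0.01,0.6,0,0,0,-0.5],[0.04,-0.01,0.6,0,0,0,-0.5],[0.04,-0.01,0.6,0,0,0,-0.5],[0.04,-0.01,0.6,0,0,0,-0.5]]
  squeeze: 20

```text
time: 12.4
position: [0.5964, 0.3069, 0.1397]
tool_rot: [2.253, 2.188, 0.006]
ft_force: [-0.2, -1.7, 5.6]
grip_width: 0.348
grip_force: 20.0
```

>>> play_rows:
  increments:
    - [[0,0,-0.1,0,0,0,-0.5],[0,0,-0.3,0,0,0,-0.5],[0,0,-0.6,0,0,0,-0.5],[0,0,-1,0,0,0,-0.5],[0,0,-1,0,0,0,-0.5]]

```text
time: 12.9
position: [0.5978, 0.3077, 0.2446]
tool_rot: [2.252, 2.187, 0.017]
ft_force: [1.2, 0.5, 0.1]
grip_width: 0.348
grip_force: 20.0
```

>>> play_rows:
  increments:
    - [[0,0,-0.3,0,0,0,-0.5],[0,0,-0.3,0,0,0,-0.5]]

```text
time: 13.1
position: [0.5966, 0.3073, 0.2717]
tool_rot: [2.252, 2.188, 0.011]
ft_force: [0.8, -0.9, -0.6]
grip_width: 0.342
grip_force: 20.0
```

Run:
```python
from h import *
s=ctrl.get_state();print(s["grip_width"]*87,s["position"],s["ft_force"])
im=ctrl.get_image("top")[:,:,::-1];cv2.imwrite("pics/t6.png",im);plan([.4545,-.264,.27],-1.3)
```

```text
29.71068226091998 [0.59655817 0.30726696 0.27166106] [ 0.81203963 -0.92398679 -0.64828147]
yaw now -1.7 shift [-5.748 -1.249 -0.023] turn [ 0.002 -0.002 -0.004]
```

View pics/t6.png

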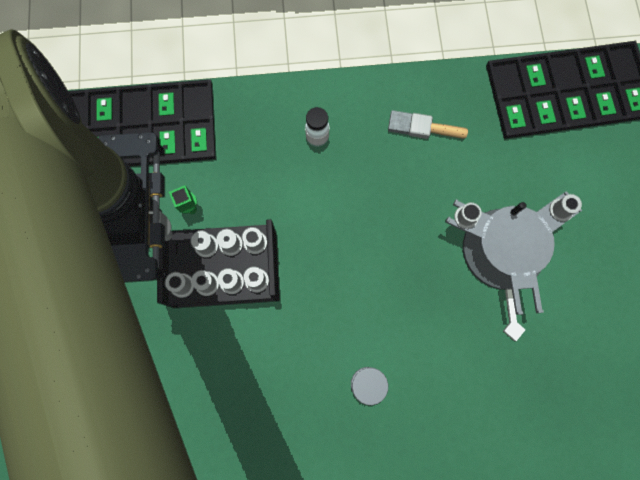

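The rack's square cell is now empty and the seven neighbours stand as before. The turret's fork points at the arrow, with prong tips at about (520,313) and (540,312), the peg at (518,209) and the turret's nozzles at (470,213) and (571,205). I now measure the turret unoccluded from this picture.

Run:
```python
from h import *
im=cv2.imread("pics/t6.png");hsv=cv2.cvtColor(im,cv2.COLOR_BGR2HSV)
ang=lambda v:np.degrees(np.arctan2(v[1],v[0]))%360
# grey (low saturation, mid value) mask by row in fork area
for y in range(288,318,3):
    r=hsv[y,495:560]; xs=np.nonzero((r[:,1]<60)&(r[:,2]>70))[0]+495
    print(y,[ (int(a[0]),int(a[-1])) for a in np.split(xs,np.nonzero(np.diff(xs)>1)[0]+1) if len(a)])
m=((hsv[...,1]<60)&(hsv[...,2]>100)).astype('uint8');k=np.zeros_like(m);k[195:300,460:575]=m[195:300,460:575]
k=cv2.morphologyEx(k,cv2.MORPH_OPEN,cv2.getStructuringElement(cv2.MORPH_ELLIPSE,(45,45)))
c=max(cv2.findContours(k,0,1)[0],key=cv2.contourArea)[:,0].astype(float)
w=fixed("top",c,.075)[:,:2];C=cv2.minEnclosingCircle((w*1000).astype('f4'));print("disc",C)
A=np.c_[2*w,np.ones(len(w))];q=np.linalg.lstsq(A,(w**2).sum(1),rcond=None)[0];print("fit",q[:2],np.sqrt(q[2]+q[:2]@q[:2]))
d=(hsv[...,2]<60).astype('uint8');z=np.zeros_like(d);z[198:222,505:532]=d[198:222,505:532]
n,l,st,ce=cv2.connectedComponentsWithStats(z);print("pegpx",st[1:],ce[1:])
```

```text
288 [(507, 507), (510, 510), (512, 525), (532, 538)]
291 [(505, 518), (533, 538)]
294 [(506, 518), (534, 539)]
297 [(506, 519), (534, 539)]
300 [(507, 520), (535, 540)]
303 [(507, 520), (535, 540)]
306 [(507, 520), (536, 541)]
309 [(508, 521), (536, 541)]
312 [(508, 515), (517, 522), (538, 542)]
315 [(508, 516)]
disc ((550.0084838867188, -268.9039001464844), 63.51302719116211)
fit [ 0.54541187 -0.26851105] 0.05838341245153226
pegpx [[511 203  15  12  90]] [[517.55555556 208.47777778]]
```

Run:
```python
from h import *
ang=lambda v:np.degrees(np.arctan2(v[1],v[0]))%360
ys=np.array([291,294,297,300,303,306,309]);xl=np.array([518,518,519,520,520,520,521])+.5;xr=np.array([533,534,534,535,535,536,536])-.5
w=fixed("top",np.c_[(xl+xr)/2+.5,ys],.075)[:,:2]
p=np.polyfit(w[:,0],w[:,1],1);print("slot line ang",180+np.degrees(np.arctan(p[0])),"y at x=.4545",np.polyval(p,.4545), "y at .549",np.polyval(p,.549))
pg=fixed("top",[[522.5,206.7]],.12)[0,:2];tip=fixed("top",[[529.5,313.7]],.079)[0,:2];print("peg",pg,"tip",tip,np.linalg.norm(pg-tip),"ang",ang(tip-pg))
u=(tip-pg)/np.linalg.norm(tip-pg);print("seat from peg",pg+.145*u,"from tip",tip-.028*u,"axis",pg+.05*u)
l=fixed("top",[[510,345]],.004)
n=fixed("top",[[471.5,212.5],[571,204.5]],.115)[:,:2];print("noz mid",n, n.mean(0), "perp dir",ang([-(n[0]-n[1])[1],(n[0]-n[1])[0]]),np.linalg.norm(n[0]-n[1]))
im=cv2.imread("pics/t6.png");hsv=cv2.cvtColor(im,cv2.COLOR_BGR2HSV)
for y in range(318,343,2):
    r=hsv[y,495:535]; xs=np.nonzero((r[:,1]<60)&(r[:,2]>120))[0]+495
    print(y,xs.min() if len(xs) else 0,xs.max() if len(xs) else 0,end="; ")
a=fixed("top",[[509.2,297],[510.3,309],[511.8,317]],.003)[:,:2];print(a,ang(a[2]-a[0]))
```

```text
slot line ang 179.32390641639344 y at x=.4545 -0.26612247097040514 y at .549 -0.2672376283131571
peg [ 0.59755854 -0.26655888] tip [ 0.42707805 -0.26358761] 0.1705063850364509 ang 179.00150392444903
seat from peg [ 0.45258056 -0.26403209] from tip [ 0.45507379 -0.26407554] axis [ 0.54756613 -0.26568758]
noz mid [[ 0.59665242 -0.18378686]
 [ 0.59529274 -0.34881393]] [ 0.59597258 -0.26630039] perp dir 179.52794380869847 0.1650326660136245
318 510 516; 320 510 516; 322 510 517; 324 509 519; 326 507 521; 328 505 524; 330 504 524; 332 505 523; 334 508 521; 336 510 520; 338 512 518; 340 515 516; 342 0 0; [[ 0.46268642 -0.26351244]
 [ 0.44132922 -0.26181594]
 [ 0.42708684 -0.26205525]] 177.65604074386982
```

>>> play_rows:
  increments:
    - [[-0.25,-0.05,0,0,0,0,-0.5],[-0.6,-0.13,0,0,0,0,-0.5],[-0.95,-0.21,0,0,0,0,-0.5]]

```text
time: 13.45
position: [0.5703, 0.2114, 0.2656]
tool_rot: [-2.252, -2.19, 0.004]
ft_force: [0.3, 0.2, -1.0]
grip_width: 0.344
grip_force: 20.0
```

>>> play_rows:
  increments:
    - [[-0.32,-0.07,0,0,0,0,-0.5],[-0.64,-0.14,0,0,0,0,-0.5],[-0.95,-0.21,0,0,0,0,-0.5]]

```text
time: 13.75
position: [0.5465, 0.1164, 0.266]
tool_rot: [-2.253, -2.188, 0.002]
ft_force: [-0.3, 0.2, -0.9]
grip_width: 0.345
grip_force: 20.0
```

>>> play_rows:
  increments:
    - [[-0.32,-0.07,0,0,0,0,-0.5],[-0.64,-0.14,0,0,0,0,-0.5],[-0.95,-0.21,0,0,0,0,-0.5]]

```text
time: 14.05
position: [0.5227, 0.0222, 0.266]
tool_rot: [-2.253, -2.188, 0.002]
ft_force: [1.4, 0.1, -0.2]
grip_width: 0.343
grip_force: 20.0
```

>>> play_rows:
  increments:
    - [[-0.32,-0.07,0,0,0,0,-0.5],[-0.64,-0.14,0,0,0,0,-0.5],[-0.95,-0.21,0,0,0,0,-0.5]]

```text
time: 14.35
position: [0.499, -0.072, 0.2662]
tool_rot: [-2.253, -2.188, 0.001]
ft_force: [1.2, -0.6, -1.2]
grip_width: 0.345
grip_force: 20.0
```

>>> play_rows:
  increments:
    - [[-0.32,-0.07,0,0,0,0,-0.5],[-0.64,-0.14,0,0,0,0,-0.5],[-0.95,-0.21,0,0,0,0,-0.5]]

```text
time: 14.65
position: [0.4753, -0.1662, 0.2662]
tool_rot: [-2.252, -2.188, 0.001]
ft_force: [0.8, 0.2, -0.1]
grip_width: 0.344
grip_force: 20.0
```

>>> play_rows:
  increments:
    - [[-0.32,-0.07,0,0,0,0,-0.5],[-0.64,-0.14,0,0,0,0,-0.5],[-0.93,-0.21,0,0,0,0,-0.5],[-0.93,-0.21,0,0,0,0,-0.5],[-0.93,-0.21,0,0,0,0,-0.5]]

```text
time: 15.15
position: [0.452, -0.2576, 0.2663]
tool_rot: [-2.254, -2.186, 0.001]
ft_force: [0.4, 1.2, -0.4]
grip_width: 0.348
grip_force: 20.0
```

Run:
```python
from h import *
s,im=snap("place1");print(s["joint_positions"].round(2),s["grip_width"]*87,s["tool_rot"])
for _ in range(2): plan([.454,-.263,.19],-1)
im2=ctrl.get_image("scene")[:,:,::-1];cv2.imwrite("pics/sc2.png",im2)
# what is visible between fingers: bright low-saturation blobs
hsv=cv2.cvtColor(im,cv2.COLOR_BGR2HSV);m=((hsv[...,1]<50)&(hsv[...,2]>110)).astype('uint8');m[:,:240]=0;m[:,420:]=0;m[:230]=0
n,l,st,ce=cv2.connectedComponentsWithStats(m);print([(a.tolist(),b.round(1).tolist()) for a,b in zip(st[1:],ce[1:]) if a[4]>40])
for y in range(270,322,4): print(y,''.join('#' if v>170 else '+' if v>110 else '-' if v>60 else '.' for v in hsv[y,270:385:2,2]))
```

```text
[-0.35  0.06  0.85  1.83 -0.05  1.27  0.49] 30.314025366720866 [-2.25418186e+00 -2.18605195e+00  5.45560563e-04]
yaw now -1.6 shift [-0.064  0.016  0.764] turn [-0.001 -0.001 -0.007]
yaw now -1.6 shift [-0.064  0.016  0.764] turn [-0.001 -0.001 -0.007]
[([269, 230, 20, 9, 102], [278.5, 232.7]), ([296, 230, 124, 67, 4121], [380.2, 257.6]), ([290, 301, 74, 23, 827], [326.5, 307.7]), ([350, 330, 57, 25, 1069], [380.6, 340.7]), ([292, 355, 70, 8, 436], [326.5, 359.3])]
270 ##############++++++++++++++++++++++++++++-+######++++--++
274 ############+--------------------------------#######++++++
278 ###+++++###++--------------------------------++###++++++++
282 ###.....------------------------------------------....-##+
286 ##+........-----------------------------------.........+##
290 #+.........-----------------------------------..........##
294 #-.........------------------------------------.........-#
298 -.........--------------------------------------.........+
302 ..........+++++++++++++++++++++++++++++++++++++-..........
306 ..........+++++++++++++++++++++++++++++++++++++-..........
310 ..........++++-............................++++-..........
314 ..........++++-............................++++-..........
318 ..........++++-............................++++...........
```

Run:
```python
from h import *
s=dict(position=np.zeros(3),tool_rot=np.zeros(3))
for z in(.0405,.0417,.043): print(z,wrist([[326.5,300.5],[290,306],[364,306],[326.5,363]],z,s).round(4).tolist())
im=cv2.imread("pics/place1.png");print(im[345:372,326].max(1),im[268:304,326].max(1))
```

```text
0.0405 [[0.0145, -0.0007, 0.0405], [0.012, -0.0152, 0.0405], [0.012, 0.0141, 0.0405], [-0.0155, -0.0008, 0.0405]]
0.0417 [[0.0139, -0.0008, 0.0417], [0.0114, -0.0153, 0.0417], [0.0114, 0.0142, 0.0417], [-0.0163, -0.0008, 0.0417]]
0.043 [[0.0133, -0.0008, 0.043], [0.0107, -0.0155, 0.043], [0.0107, 0.0144, 0.043], [-0.0172, -0.0008, 0.043]]
[ 88  88  88  86  85  85  85  81  78  76  66  56 151 156 153 155 160 160
 172 176 176 176 177 176 176 176 176] [162 158 150 115 103 103 103 103 103 102 103 103 103 103 103 103 102 102
 103 104 103 104 103 103 103 103 104 103 103 104 103 101 105 138 155 157]
```

>>> play_rows:
  increments:
    - [[-0.06,0.025,0,0,0,-0.007,-0.5],[-0.065,0.025,0.2,0,0,-0.007,-0.5],[-0.065,0.025,0.4,0,0,-0.007,-0.5],[-0.065,0.025,0.5,0,0,-0.007,-0.5],[-0.065,0.025,0.5,0,0,-0.007,-0.5]]

```text
time: 15.75
position: [0.4546, -0.2625, 0.2157]
tool_rot: [-2.237, -2.201, 0.002]
ft_force: [-0.3, -0.0, -0.2]
grip_width: 0.342
grip_force: 20.0
```

Run:
```python
from h import *
s,im=snap("place2")
for _ in range(2): plan([.4545,-.264,.156],-1)
hsv=cv2.cvtColor(im,cv2.COLOR_BGR2HSV)
for y in range(200,300,5): print(y,''.join('g' if 35<h<95 and q>70 else '#' if v>170 else '+' if v>110 else '-' if v>60 else '.' for h,q,v in hsv[y,200:460:3]))
```

```text
yaw now -1.0 shift [-0.008 -0.005  0.609] turn [-0.001 -0.     0.001]
yaw now -1.0 shift [-0.008 -0.005  0.609] turn [-0.001 -0.     0.001]
200 gggggggggggggggggggggggggggggggggggggggggggggggggggggg.-------------+##################
205 ggggggggggggggggggggggg+ggggggggggggggggggggggggggggg.-------------++++++++++##########
210 ggggggggggggggggggggg+##++ggggggggggggggggggggggggggg-------------+++++++++++##########
215 ggggggggggggggggggg+######+ggggggggggggggggggggggggg.------------++++++++++++##########
220 gggggggggggggggggg##########+++++++++++--ggggggggggg.-----------+++++++++++++##########
225 gggggggggggggggg+#############++++++++++++++++++++++-----------++++++++++++++##########
230 gggggggggggggggg+############++-+++++++++++++++++++++++#####+++++++++++++++++##########
235 gggggggggggggggggg+#########g++-+++++++++++++++++++++++######++++++++++++++++##########
240 gggggggggggggggggggg######+gg-+------ggggg-ggggg-gg++++######++++++++++++++++##########
245 gggggggggggggggggggggg##+gggggggggggggggggggggggggg++++######+++++++++++++++###########
250 gggggggggggggggggggggggggggggggggggg
[... 179 characters left out ...]
ggggggg----+----gggg++++######+++++++++++++++###########
265 ggggggggggggggggggggggggggggggggggg-++++++++++++++g++++######+++++++++++++++###########
270 ggggggggggggggggggggggggggggggggg-+++++++++++++++++++++######+++++++++++++++###########
275 gggggggggggggggggggggggggggggg------------------------+######+++++++++++++++###########
280 gggggggggggggggggggggggggg..gg++---------------------++##..-+++++++++++++++############
285 gggggggggggggggggggggggggg.....-----------------------......+++++++++++++++############
290 ggggggggggggggggggggggggg......-----------------------.......+-++++++++++++###########+
295 ..................ggggggg......------------------------......++++++-...................
```

Run:
```python
from h import *
s=ctrl.get_state();im=cv2.imread("pics/place2.png");hsv=cv2.cvtColor(im,cv2.COLOR_BGR2HSV)
g=lambda y,x:35<hsv[y,x,0]<95 and hsv[y,x,1]>70
ye=[next(y for y in range(232,262) if g(y,x)) for x in (322,328,334,340,344)];print(ye)
xe=[next(x for x in range(330,380) if not g(y,x)) for y in (246,250,255,258)];print(xe)
print("inner edge +y prong",wrist([[x,y] for x,y in zip((322,328,334,340,344),ye)],.075,s).round(4)[:,:2].tolist())
print("slot end",wrist([[x,y] for x,y in zip(xe,(246,250,255,258))],.075,s).round(4)[:,:2].tolist())
print("prong tip",wrist([[284,232]],.077,s).round(4))
print("arrow head corners",wrist([[266,206],[248,230],[272,247],[290,225]],.004,s).round(4)[:,:2].tolist())
```

```text
[240, 240, 240, 240, 241]
[351, 351, 330, 330]
inner edge +y prong [[0.4513, -0.2532], [0.4553, -0.2533], [0.4592, -0.2534], [0.4631, -0.2534], [0.4657, -0.2542]]
slot end [[0.4703, -0.2577], [0.4703, -0.2604], [0.4564, -0.2637], [0.4564, -0.2658]]
prong tip [[ 0.4269 -0.2469  0.077 ]]
arrow head corners [[0.4035, -0.2432], [0.3865, -0.2637], [0.4066, -0.2793], [0.4231, -0.2601]]
```

>>> play_rows:
  increments:
    - [[-0.012,0.013,0.15,0,0,0,-0.5],[-0.012,0.013,0.3,0,0,0,-0.5],[-0.012,0.013,0.4,0,0,0,-0.5],[-0.012,0.013,0.5,0,0,0,-0.5],[-0.012,0.013,0.57,0,0,0,-0.5],[-0.012,0.013,0.57,0,0,0,-0.5],[-0.012,0.013,0.57,0,0,0,-0.5]]

```text
time: 16.5
position: [0.4564, -0.2655, 0.1603]
tool_rot: [2.241, 2.201, -0.0]
ft_force: [0.1, 0.8, 0.5]
grip_width: 0.348
grip_force: 20.0
```

Run:
```python
from h import *
s=ctrl.get_state();print(s["position"],s["ft_force"],s["torque"],s["grip_width"]*87)
```

```text
[ 0.45637142 -0.26545432  0.16029265] [0.11741982 0.79303052 0.54558469] [-0.0606336   0.10696817  0.04724687] 30.247304809802813
```

>>> play_rows:
  increments:
    - [[0.008,0,0.02,0,0,0,-0.5],[0.008,0,0.035,0,0,0,-0.5],[0.008,0,0.045,0,0,0,-0.5],[0.008,0,0.045,0,0,0,-0.5]]

```text
time: 16.9
position: [0.4563, -0.2645, 0.1557]
tool_rot: [2.241, 2.201, 0.0]
ft_force: [-0.5, -0.2, -0.7]
grip_width: 0.343
grip_force: 20.0
```

>>> play_rows:
  increments:
    - [[0,0,0.01,0,0,0,-0.5],[0,0,0.015,0,0,0,-0.5],[0,0,0.015,0,0,0,-0.5]]

```text
time: 17.2
position: [0.4565, -0.2646, 0.1547]
tool_rot: [2.241, 2.201, 0.001]
ft_force: [-1.9, 0.7, 3.6]
grip_width: 0.345
grip_force: 20.0
```

Contact came at the predicted height (TCP 0.1547), so the flange is on the prongs. I release it and rise.

>>> play_rows:
  increments:
    - [[0,0,0,0,0,0,-0.2],[0,0,0,0,0,0,-0.15],[0,0,0,0,0,0,-0.15],[0,0,0,0,0,0,-0.15],[0,0,-0.1,0,0,0,-0.15],[0,0,-0.4,0,0,0,-0.15],[0,0,-0.8,0,0,0,-0.15],[0,0,-1,0,0,0,-0.15]]

```text
time: 18.0
position: [0.4572, -0.2655, 0.2579]
tool_rot: [2.239, 2.198, 0.003]
ft_force: [0.4, -0.4, -0.5]
grip_width: 0.425
grip_force: 0.0
```

>>> play_rows:
  increments:
    - [[0.4,0,-0.3,0,0,0,-0.15],[0.8,0,-0.3,0,0,0,-0.15],[1,0,-0.3,0,0,0,-0.15]]

```text
time: 18.3
position: [0.4589, -0.1615, 0.286]
tool_rot: [2.237, 2.204, 0.006]
ft_force: [-0.2, 0.3, -0.1]
grip_width: 0.428
grip_force: 0.0
```

>>> play_rows:
  increments:
    - [[0.4,0,0,0,0,0,-0.15],[0.8,0,0,0,0,0,-0.15],[1,0,0,0,0,0,-0.15]]

```text
time: 18.6
position: [0.4599, -0.061, 0.285]
tool_rot: [-2.237, -2.205, -0.003]
ft_force: [0.0, -0.5, -0.2]
grip_width: 0.425
grip_force: 0.0
```

>>> play_rows:
  increments:
    - [[0.4,0,0,0,0,0,-0.15],[0.8,0,0,0,0,0,-0.15],[1,0,0,0,0,0,-0.15],[1,0,0,0,0,0,-0.15]]

```text
time: 19.0
position: [0.4616, 0.0387, 0.2848]
tool_rot: [2.235, 2.208, 0.001]
ft_force: [0.2, 0.2, 0.2]
grip_width: 0.427
grip_force: 0.0
```

Run:
```python
from h import *
print(ctrl.get_state()["position"])
im=ctrl.get_image("top")[:,:,::-1];cv2.imwrite("pics/t7.png",im);hsv=cv2.cvtColor(im,cv2.COLOR_BGR2HSV)
for y in range(196,344,2): print(y,''.join('g' if 35<h<95 and q>70 else '#' if v>200 else '+' if v>120 else '-' if v>60 else '.' for h,q,v in hsv[y,440:590]) if y>260 or y<220 else '')
```

```text
[0.46158361 0.03873124 0.28481305]
196 gggggggggggggggggggggggggggggggggggggggggggggggggggggggggggggggggggggggggggggggggggggggggggggggggggggggggggggggggggggg++++++++##########++gggggggggggg
198 g-ggggggggggggggggggggggggggggggggggggggggggggggggggggggggggggggggggggggggggggggggggggggggggggggggggggggggggggggggg+++++++++###++-----++###+gggggggggg
200 --ggggggggggggg-++ggggggggggggggggggggggggggggggggggggggggggggggggggggggggggggggggggggggggggggggggggggggggggggggg++##+++--+##++-.......-++##+ggggggggg
202 g--ggggggggggg-+++++++ggggggg+++++gggggggggggggggggggggggggggggggggggggggggggggggggggggggggggggggggggggggggggg+++#+++-----+##+-..........-+#++gggggggg
204 g+g-ggggggggg---+++++++++++#++++++++++ggggggggggggggggggggggggggggggggggggggggg..-....ggggggggggggggggggggg+++++#+--------+##+-..........-+##+gggggggg
206 g+gg-ggggggggggg---++++++++--.....--++#+ggggggggggggggggggggggggggg++++++++-.g...--...gggggggggggggggggg+++++++#+----------+##+-........-+##++gggggggg
208 +g+ggg-gggggggggg++##++#+-..-..-.....-+#+gggggggggggggggggggg++++++++++++-.....g....-+++++ggggggggggg++++++++-+++-----------+###++-
[... 6554 characters left out ...]
############gggggggggggggggggggggggggggggggggggggggggggggggggggggggggggggggggggg
336 g-g---g-gggggg-g-gggg---ggg-g-g-g-ggggg----gggggggggggggggggggggggggg-+#########+ggggggggggggggggggggggggggggggggggggggggggggggggggggggggggggggggggggg
338 g-gg-g----gggg-gg----g-------gg-gggggg-g--ggggggggggggggggggggggggggggg-++#####ggggggggggggggggggggggggggggggggggggggggggggggggggggggggggggggggggggggg
340 g--ggg---gg-gg-g-gggggg------g-g---g-gggg-ggggggggggggggggggggggggggggggg--+#+gggggggggggggggggggggggggggggggggggggggggggggggggggggggggggggggggggggggg
342 -g-ggg-g---gggg--g-gg-gg-g---gg-gggggg-----ggggggggggggggggggggggggggggggggggggggggggggggggggggggggggggggggggggggggggggggggggggggggggggggggggggggggggg
```

Run:
```python
from h import *
print(fixed("top",[[536.8,293.6],[527,293],[547,293],[536,284.5],[537,303]],.113).round(4))
print(ctrl.close_job())
```

```text
[[ 0.4559 -0.2669  0.113 ]
 [ 0.4583 -0.2516  0.113 ]
 [ 0.4554 -0.2832  0.113 ]
 [ 0.4703 -0.2683  0.113 ]
 [ 0.4412 -0.2645  0.113 ]]
the job is handed in; nothing more can be done
None
```

I turned the turret so its empty fork is over the pointer, to within about 1°, then hung the square nozzle on that fork; the top camera puts its head within about 2 mm of the seat centre, and the job is handed in with no verdict shown.

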